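Pack the glazed cruet set into its caddy

ROBOT

A 6-joint arm with a two-finger parallel gripper is mounted at the origin on the work surface. World frame = base frame: x ahead of the robot, y to its left, z up, the work surface at z = 0. Lengths are in m, angles in rad, forces in N, time in s.
With the tool pointing down it reaches from about 0.3 to 0.875 m from the base axis. Payload 6.4 kg.
Tool frame: the origin (TCP) lies at the very end of the fingers, on their centre line; the grasp point (between the pads) lies 19 mm behind it; z points along the fingers, y is the line along which they close (so a half turn about z gives the same grasp; the last joint's range is limited). The gripper opens to 85 mm and grips with 20 to 120 N. Pads are 22 mm wide; open, the fingers measure 114 mm over their backs; the gripper's body (76 mm by 85 mm) begins 54 mm behind the grasp point. The pads swing forward as they close: fully open they stand 13 mm farther back than shut.
Start: joints at [0.954, 0.181, 1.607, -0, 1.354, -0.206], TCP at [0.23, 0.527, 0.231] pointing down, gripper open.
Joint ranges: [-2.99, 2.99], [-0.89, 2.07], [0.3, 2.58], [-1.14, 4.28], [0, 2.63], [-3.12, 3.12]. Speed limits (rad/s): [2.57, 2.57, 3.01, 3.14, 3.14, 3.14].

INTERFACE

Orientations are given as a unit quaternion [w, x, y, z].
In Python, from bench import get_obs, optics, workorder gives the robot as it stands.
- The arm moves only by the shell command python3 -m jog 'ROWS'. ROWS is a JSON list of rows, 1 to 10 of them, each of 7 numbers: dx, dy, dz in m, then a rotation vector rx, ry, rz in rad, then the opening from 0.0 (shut) to 1.0 (fully open); each row is the pose to reach, as a shift and turn from the pose commanded when the command began, along the tool's axes at that moment; what a row does not reach only later rows make up. A row lasts 1/8 s, in which the tool goes at most 0.0625 m and 0.188 rad, less where a joint would pass 70% of its speed; a pose out of reach is approached as far as the arm can. The fingers move at their own pace and stop on an object; the grip force is fixed at half the most. Time passes only in rows, so rows that do not move let the fingers close. It prints the time, the measured TCP pose, the force, the opening and the grip force at its end.
- get_obs(): the state, without advancing time (a new reading comes with each control period).
- optics.camera(name): name is "side" or "top" or "wrist"; returns (picture, depth): 420x560x3 uint8, blue, green, red; 420x560 float32, m along the optical axis (not along the pixel's ray), 0 where there is no reading.
- optics.camera_params(name): a dict with "fovy" (degrees; the focal length in pixels is half the picture's height over the tangent of half this angle, whatever the lens; pixels are square), "cx", "cy" (the principal point, pixels), "view" (4x4, takes a point from world to camera coordinates). Camera axes: x right, y up, looking along -z (the intrinsics and any distortion apply to the point x, -y, -z); pixel columns grow to the right and rows downward; lengths in m; the calibration is good to about 2 mm. A picture is of the moment at which its call begins: read the wrist's pose just before it. camera_params takes no time and is no camera call; for the wrist camera it gives the pose at the moment of the call.
- workorder.hand_in(): hands the job in; it is judged then, once.
The state is a dict: "time_s": time; "q": joint angles; "dq": joint speeds; "joint_efforts": joint torques, N m; "eef_pos": TCP position; "eef_rot": TCP orientation; "wrist_force": force on the tool from outside, world axes, zero at the start; "torque": the same for the moment, N m; "opening": opening from 0.0 (shut) to 1.0 (fully open); "grasp_force": force on a finger pad.
Only numpy, scipy, OpenCV 4.12 (cv2) and the standard library are available. Lean on these libraries where they do the work, as an engineer would, in place of code of your own. Each camera call takes 0.05 s, during which the arm holds its last target. There are 200 camera calls.

TASK

Pack the white cruet set into its wooden caddy: the lidded mustard pot, the round salt shaker, the oblong toothpick box and the square oil bottle, each standing upright on the floor of the pocket cut in its own shape and size. Set each piece down rather than dropping it, and leave the open cup and the bud vase, which are not part of the set, standing where they are.

Things in the scene. Friction and masses are not known exactly. Their poses are not given: they have to be found in the camera images.
- pot: Lidded mustard pot, glazed white ceramic, closed, round: body 56 mm across and straight-sided from 6 to 48 mm above its foot, low lid with a ball knob, 68 mm high in all, about 0.16 kg. Stands upright on the table at the start. Origin: centre of its underside, z up.
- shaker: Round salt shaker, glazed white ceramic, 36 mm across, straight-sided from 4 to 52 mm above its foot, closed domed top with six small dark holes, 72 mm high, about 0.10 kg. Stands upright on the table. Origin: centre of its underside, z up.
- oblong: Oblong toothpick box, glazed white ceramic, closed: 64 mm along its x, 28 mm along its y, sides 46 mm high, then a 4 mm lid with a small bar on top, 57 mm high in all, about 0.12 kg. Stands upright on the table. Origin: centre of its underside, z up.
- square: Square oil bottle, glazed white ceramic: body 40 x 40 mm (sides along its x and y) and 60 mm high, then a short round neck with a cork, 79 mm high in all, about 0.14 kg. Stands upright on the table. Origin: centre of its underside, z up.
- cup: Open cup without a lid, white ceramic, round, about 56 mm across the rim and 48 mm high: as wide as the mustard pot but hollow. Not part of the set. Origin: centre of its underside, z up.
- vase: Bud vase, white ceramic, round, 36 mm across, drawn in to a 20 mm neck and flared again to a 28 mm lip with a dark mouth, 70 mm high: as wide as the shaker. Not part of the set. Origin: centre of its underside, z up.
- pocket_pot: Fixed wooden block 90 x 90 x 12 mm in the dark caddy, one of four, 94 mm apart in two rows; which lies in which corner varies. Its top has a centred pocket 8 mm deep with dark felt floor: the large round one, 68 mm across, for the mustard pot. Origin: centre of the underside; pocket floor at z = +4 mm, top at +12 mm; x, y along the edges, z up.
- pocket_shaker: Fixed wooden block 90 x 90 x 12 mm in the dark caddy, one of four, 94 mm apart in two rows; which lies in which corner varies. Its top has a centred pocket 8 mm deep with dark felt floor: the small round one, 50 mm across, for the salt shaker. Origin: centre of the underside; pocket floor at z = +4 mm, top at +12 mm; x, y along the edges, z up.
- pocket_oblong: Fixed wooden block 90 x 90 x 12 mm in the dark caddy, one of four, 94 mm apart in two rows; which lies in which corner varies. Its top has a centred pocket 8 mm deep with dark felt floor: the oblong one, 78 mm along the block's x by 42 mm along its y, for the toothpick box. Origin: centre of the underside; pocket floor at z = +4 mm, top at +12 mm; x, y along the edges, z up.
- pocket_square: Fixed wooden block 90 x 90 x 12 mm in the dark caddy, one of four, 94 mm apart in two rows; which lies in which corner varies. Its top has a centred pocket 8 mm deep with dark felt floor: the square one, 54 x 54 mm, sides parallel to the block's edges, for the oil bottle. Origin: centre of the underside; pocket floor at z = +4 mm, top at +12 mm; x, y along the edges, z up.

How it is judged:
At the end, for the whole second after the job is handed in: Pot, shaker, toothpick box and oil bottle each stand in their own pocket: within 12 mm of its centre, origin under 8 mm above the block's underside (on the pocket floor, not the rim), upright within 0.12 rad, at rest; cup and vase upright, within 20 mm of where they stood (horizontal distance between pot and pocket_pot below 0.012 m and z of pot in the frame of pocket_pot below 0.008 m and angle between each of pot, shaker, oblong, square, cup, vase's own z axis and vertical below 0.12 rad and linear speed of each of pot, shaker, oblong, square below 0.02 m/s and horizontal distance between shaker and pocket_shaker below 0.012 m and z of shaker in the frame of pocket_shaker below 0.008 m and horizontal distance between oblong and pocket_oblong below 0.012 m and z of oblong in the frame of pocket_oblong below 0.008 m and horizontal distance between square and pocket_square below 0.012 m and z of square in the frame of pocket_square below 0.008 m and distance of each of cup, vase from where it was at the start of the episode below 0.02 m); the robot touches nothing.
It fails at once if a piece of the set falls or is thrown (faster than 0.7 m/s while the fingers do not hold it: a drop of about 25 mm) ((linear speed of pot above 0.7 m/s and contact force between the fingers and pot below 0.05 N) or (linear speed of shaker above 0.7 m/s and contact force between the fingers and shaker below 0.05 N) or (linear speed of oblong above 0.7 m/s and contact force between the fingers and oblong below 0.05 N) or (linear speed of square above 0.7 m/s and contact force between the fingers and square below 0.05 N)).
It fails at once if the open cup or the bud vase is moved more than 25 mm (distance of any of cup, vase from where it was at the start of the episode above 0.025 m).
It also fails if it takes over 120 s, if anything falls off the work surface, if the arm or the gripper's body presses on something with over 40 N, if the wrist force passes 120 N, or if a joint passes its speed limit or range.

## Working session

There is one attempt and no reset: what is moved stays moved. The work goes in short steps, Python scripts to look and compute and a shell command to move; the robot and the scene stay as the last step left them, time stands still between calls to the robot, and variables do not carry over. Pictures are saved under pics/ and viewed, at most 14 in all, crops included, and the job is handed in when it is done.

```bash
mkdir -p pics; ls
python3 - <<'E'
from bench import get_obs, optics
import cv2,numpy as np
o=get_obs();print(o)
for n in("top","side"):
    im,d=optics.camera(n);cv2.imwrite(f"pics/{n}0.png",im);np.save(f"pics/{n}0.npy",d)
    print(n,optics.camera_params(n),(d>0).mean())
print(optics.camera_params("wrist"))
E
```

```text
pics
{'time_s': 0.0, 'q': array([ 9.53699009e-01,  1.81552879e-01,  1.60805601e+00, -1.32406805e-05,
        1.35379890e+00, -2.06312232e-01]), 'dq': array([-1.77167588e-03,  8.37559954e-05, -8.84709825e-04,  8.94524906e-04,
        6.01077782e-04,  4.11521210e-04]), 'joint_efforts': array([-1.00360317e-04, -4.44890249e+01, -3.51330221e+01, -4.34538351e-04,
        9.17372410e-03, -1.93833523e-05]), 'eef_pos': array([0.22926672, 0.52668508, 0.23035431]), 'eef_rot': array([-3.57259510e-04,  2.03949983e-01,  9.78980889e-01, -8.34317442e-04]), 'wrist_force': array([ 0.79601946, -0.39081449,  0.13247346]), 'torque': array([-0.04084158, -0.00188099, -0.02113376]), 'grasp_force': 0.0, 'opening': 0.9993806929423793}
top {'fovy': 46.27238840513771, 'cx': 287.7479819229162, 'cy': 210.64972546536896, 'view': array([[-1.15410067e-03, -9.99943960e-01, -1.05235534e-02,
         1.96670471e-02],
       [ 9.90510168e-01, -2.58938837e-03,  1.37415069e-01,
        -5.19911311e-01],
       [-1.37434618e-01, -1.02650958e-02,  9.90457649e-01,
        -1.25544030e+00],
       [ 0.00000000e+00,  0.00000000e+00,  0.00000000e+00,
         1.00000000e+00]])} 0.9959013605442177
side {'fovy': 51.32713663648926, 'cx': 285.1219064471895, 'cy': 205.67157945402332, 'view': array([[-0.98281713, -0.18455695, -0.00303567,  0.5349851 ],
       [ 0.09352639, -0.51209805,  0.85381989, -0.08734875],
       [-0.15913296,  0.8388649 ,  0.52055968, -0.83654231],
       [ 0.        ,  0.        ,  0.        ,  1.        ]])} 0.9961437074829932
{'fovy': 62.1935480871746, 'cx': 277.3742809911089, 'cy': 203.52451250755405, 'view': array([[ 0.40005376,  0.91649012, -0.00169006, -0.57325402],
       [-0.8706476 ,  0.37946599, -0.31301489,  0.04016138],
       [-0.28623373,  0.12669423,  0.94974672, -0.38025903],
       [ 0.        ,  0.        ,  0.        ,  1.        ]])}
```

View pics/top0.png

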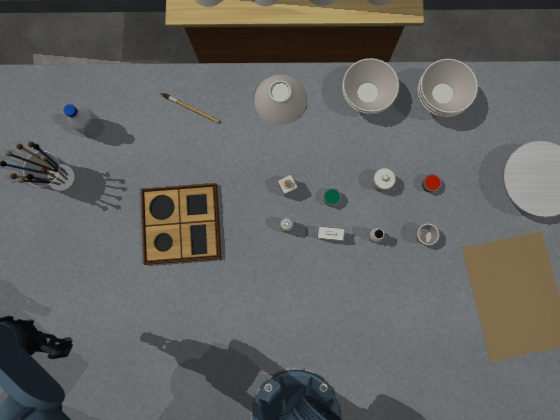

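View pics/side0.png

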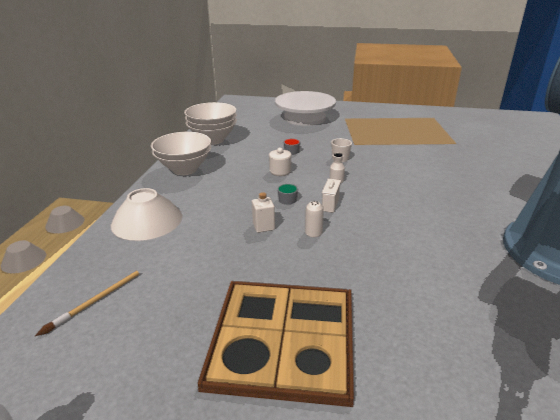

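Top view: the square bottle is at (288,184), shaker (287,225), oblong (331,234), vase (378,235), pot (384,180) and cup (428,235). Green and red jars are at (332,198) and (432,183). The caddy pockets are pot (162,207), square (197,204), shaker (164,242) and oblong (199,240). The side view agrees.

```bash
cat > h.py <<'E'
import numpy as np,cv2
from bench import get_obs,optics
from scipy.spatial.transform import Rotation as R
def K(p): return 210/np.tan(np.radians(p["fovy"]/2))
def cloud(p,d):
    v,u=np.mgrid[:420,:560];f=K(p);c=np.stack([(u-p["cx"])/f*d,-(v-p["cy"])/f*d,-d],-1)
    V=p["view"];return (c-V[:3,3])@V[:3,:3]
def ray(p,uv,z):
    uv=np.atleast_2d(uv).astype(float);f=K(p);V=p["view"];c=-V[:3,:3].T@V[:3,3]
    w=np.c_[(uv[:,0]-p["cx"])/f,-(uv[:,1]-p["cy"])/f,-np.ones(len(uv))]@V[:3,:3]
    return c+w*((z-c[2])/w[:,2])[:,None]
def comps(im,d,p,zmin,zmax,box,amin=20):
    X=cloud(p,d);m=(d>0)&(X[...,2]>zmin)&(X[...,2]<zmax)&(X[...,0]>box[0])&(X[...,0]<box[1])&(X[...,1]>box[2])&(X[...,1]<box[3])
    n,l,s,c=cv2.connectedComponentsWithStats(m.astype(np.uint8))
    return X,[(c[i],l==i) for i in range(1,n) if s[i,4]>=amin]
E
python3 - <<'E'
from h import *
np.set_printoptions(precision=4,suppress=True)
p=optics.camera_params("top");d=np.load("pics/top0.npy");im=cv2.imread("pics/top0.png")
X,cs=comps(im,d,p,.022,.12,(.3,.75,-.4,.2))
for c,m in cs:
    P=X[m];mx=np.percentile(P[:,2],95);r=cv2.minAreaRect(P[:,:2].astype(np.float32))
    print("px",c,"xy mid",(P.min(0)+P.max(0))[:2]/2,"size",np.ptp(P,0)[:2],"ztop",mx,"rect",r,"bgr",im[m].mean(0))
print("table z",np.median(X[250:400:9,250:440:9,2]),X[300,60],X[300,400])
# pockets: dark in caddy
g=cv2.cvtColor(im,cv2.COLOR_BGR2HSV)
wood=((g[...,2]>100)&(g[...,1]>90)&(g[...,0]<30)).astype(np.uint8);wood[:175]=0;wood[270:]=0;wood[:,:135]=0;wood[:,230:]=0
print("wood z",np.median(X[wood>0][:,2]))
P=ray(p,np.argwhere(wood)[:,::-1],.012);r=cv2.minAreaRect(P[:,:2].astype(np.float32));print("caddy wood",r)
h,w=cv2.findContours(wood,cv2.RETR_CCOMP,cv2.CHAIN_APPROX_NONE)
for c,k in zip(h,w[0]):
    if k[3]>=0 and cv2.contourArea(c)>80:
        q=ray(p,c[:,0],.012)[:,:2].astype(np.float32);print("hole",c[:,0].mean(0),cv2.minAreaRect(q))
E
```

```text
px [383.2388 179.0174] xy mid [ 0.6032 -0.2329] size [0.0558 0.0548] ztop 0.06235334586079379 rect ((0.6032423377037048, -0.23288452625274658), (0.055977970361709595, 0.05434342473745346), 5.396458625793457) bgr [151.6517 157.8134 157.7214]
px [287.0487 184.7566] xy mid [0.5874 0.0206] size [0.0487 0.0476] ztop 0.07827684170434464 rect ((0.5878391265869141, 0.020440787076950073), (0.04149483144283295, 0.039716120809316635), 26.81402587890625) bgr [124.427  132.97   138.4944]
px [431.4382 182.2669] xy mid [ 0.5958 -0.3634] size [0.0462 0.0462] ztop 0.033982680340404414 rect ((0.5964694619178772, -0.3638327419757843), (0.04496585577726364, 0.0462186224758625), 46.00847625732422) bgr [ 23.8685  42.5418 134.5219]
px [331.4841 196.4484] xy mid [ 0.5586 -0.0972] size [0.0463 0.0456] ztop 0.03381219416264517 rect ((0.5587556958198547, -0.09733419120311737), (0.04540911316871643, 0.04636316001415253), 43.00345230102539) bgr [68.631  87.5476 29.2341]
px [286.2579 224.5849] xy mid [0.4813 0.0221] size [0.0326 0.0342] ztop 0.0720360493200871 rect ((0.48123976588249207, 0.022051967680454254), (0
[... 865 characters left out ...]
] [ 0.287  -0.2757  0.0005]
wood z 0.01734504366545956
caddy wood ((0.49100548028945923, 0.307999849319458), (0.18468715250492096, 0.18534322082996368), 4.296225547790527)
hole [162.8    241.7636] ((0.4406653344631195, 0.3516618609428406), (0.05184197425842285, 0.0518646202981472), 45.833892822265625)
hole [198.1429 239.1868] ((0.44772663712501526, 0.25739404559135437), (0.08367428183555603, 0.04869106411933899), 5.093481063842773)
hole [161.3014 206.8219] ((0.5348721146583557, 0.3588639497756958), (0.07017582654953003, 0.06951536983251572), 45.82551193237305)
hole [196.3165 204.1646] ((0.5419571995735168, 0.26556190848350525), (0.059885069727897644, 0.05935964733362198), 1.2295783758163452)
```

Sizes, heights and pitch all match the given dimensions. I'll add a target calculator and start with the pot.

```bash
cat >> h.py <<'E'
def go(x,y,z,yaw):
    "shift and turn in tool axes from now to TCP x,y,z with finger line at yaw deg, tool down"
    o=get_obs();T=R.from_quat(np.roll(o["eef_rot"],-1))
    a=np.radians(yaw);Yt=np.array([np.cos(a),np.sin(a),0]);Z=np.array([0,0,-1.])
    G=R.from_matrix(np.c_[np.cross(Yt,Z),Yt,Z])
    d=T.inv().apply(np.array([x,y,z])-o["eef_pos"]);r=(T.inv()*G).as_rotvec()
    print("d",d.round(4),"r",r.round(3),"rows>=",np.linalg.norm(d)/.0625,np.linalg.norm(r)/.188,"t",round(o["time_s"],2))
E
python3 - <<'E'
from h import *
p=optics.camera_params("top");d=np.load("pics/top0.npy");X=cloud(p,d)
for u,v in((162,242),(198,240),(161,207),(197,204)):print(X[v-3:v+4,u-3:u+4,2].mean())
go(.603,-.233,.15,66.5)
E
```

```text
0.01048509667325743
0.010229914905547505
0.009942241472105184
0.009411471038888647
d [-0.646  -0.5472  0.0811] r [-0.002 -0.    -0.001] rows>= 13.608044285606262 0.009078052421059763 t 0.1
```

```bash
python3 -m jog '[[-0.65,-0.55,0.08,0,0,0,1],[-0.65,-0.55,0.08,0,0,0,1],[-0.65,-0.55,0.08,0,0,0,1],[-0.65,-0.55,0.08,0,0,0,1],[-0.65,-0.55,0.08,0,0,0,1],[-0.65,-0.55,0.08,0,0,0,1],[-0.65,-0.55,0.08,0,0,0,1],[-0.65,-0.55,0.08,0,0,0,1],[-0.65,-0.55,0.08,0,0,0,1],[-0.65,-0.55,0.08,0,0,0,1]]'; python3 -c "
from h import *
go(.603,-.233,.15,66.5)"
```

```text
time_s: 1.35
eef_pos: [0.505, -0.033, 0.1725]
eef_rot: [-0.0, 0.204, 0.979, 0.0]
wrist_force: [0.8, 0.2, 0.6]
opening: 1.001
grasp_force: 0.0
d [-0.1697 -0.1442  0.0224] r [ 0.    -0.    -0.001] rows>= 3.581434326048298 0.00542975011824523 t 1.35
```

```bash
python3 -m jog '[[-0.17,-0.144,0.022,0,0,0,1],[-0.17,-0.144,0.022,0,0,0,1],[-0.17,-0.144,0.022,0,0,0,1],[-0.17,-0.144,0.022,0,0,0,1],[-0.17,-0.144,0.022,0,0,0,1],[-0.17,-0.144,0.022,0,0,0,1]]'; python3 -c "
from h import *
go(.603,-.233,.012,66.5)
im,d=optics.camera('wrist');cv2.imwrite('pics/w1.png',im)"
```

```text
time_s: 2.1
eef_pos: [0.6023, -0.2301, 0.1501]
eef_rot: [-0.001, 0.204, 0.979, 0.0]
wrist_force: [0.3, 0.5, 1.1]
opening: 0.996
grasp_force: 0.0
d [-0.0021 -0.0025  0.1381] r [ 0.001 -0.002 -0.001] rows>= 2.2101019607998733 0.010654089635538008 t 2.1
```

View pics/w1.png

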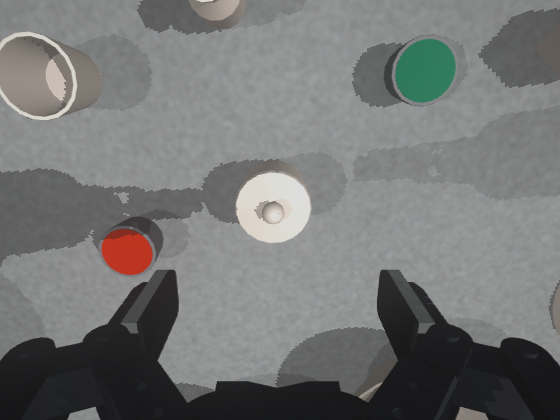

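The wrist view shows the pot (273,208) centred between the fingers (about 278). The red jar (128,250) is clear.

```bash
python3 -m jog '[[-0.002,-0.002,0.04,0,0,0,1],[-0.002,-0.002,0.08,0,0,0,1],[-0.002,-0.002,0.12,0,0,0,1],[-0.002,-0.002,0.138,0,0,0,1],[-0.002,-0.002,0.138,0,0,0,1],[-0.002,-0.002,0.138,0,0,0,0],[-0.002,-0.002,0.138,0,0,0,0],[-0.002,-0.002,0.138,0,0,0,0],[-0.002,-0.002,0.138,0,0,0,0],[-0.002,-0.002,0.138,0,0,0,0]]'
```

```text
time_s: 3.4
eef_pos: [0.6057, -0.2345, 0.0156]
eef_rot: [0.002, 0.204, 0.979, -0.001]
wrist_force: [-0.7, 0.6, 6.8]
opening: 0.639
grasp_force: 64.0
```

```bash
python3 -m jog '[[0,0,-0.03,0,0,0,0],[0,0,-0.08,0,0,0,0],[0,0,-0.13,0,0,0,0],[0,0,-0.14,0,0,0,0],[0,0,-0.14,0,0,0,0]]'; python3 -c "
from h import *
go(.5355,.3575,.15,66.5)"
```

```text
time_s: 4.03
eef_pos: [0.6042, -0.2338, 0.1537]
eef_rot: [0.001, 0.204, 0.979, -0.0]
wrist_force: [-0.2, -0.5, -1.0]
opening: 0.638
grasp_force: 63.8
d [0.2992 0.5146 0.0031] r [-0.     0.002 -0.001] rows>= 9.523991042802143 0.009882884770736473 t 4.03
```

```bash
python3 -m jog '[[0.3,0.515,0,0,0,0,0],[0.3,0.515,0,0,0,0,0],[0.3,0.515,0,0,0,0,0],[0.3,0.515,0,0,0,0,0],[0.3,0.515,0,0,0,0,0],[0.3,0.515,0,0,0,0,0],[0.3,0.515,0,0,0,0,0],[0.3,0.515,0,0,0,0,0],[0.3,0.515,0,0,0,0,0],[0.3,0.515,0,0,0,0,0]]';  python3 -m jog '[[0,0,0,0,0,0,0],[0,0,0,0,0,0,0],[0,0,0,0,0,0,0],[0,0,0,0,0,0,0]]'; python3 -c "
from h import *
go(.5355,.3575,.025,66.5)
im,d=optics.camera('side');cv2.imwrite('pics/s1.png',im)
im,d=optics.camera('top');cv2.imwrite('pics/t1.png',im)
p=optics.camera_params('top');X,cs=comps(im,d,p,.06,.16,(.4,.66,.22,.45))"
```

```text
time_s: 5.28
eef_pos: [0.532, 0.3609, 0.1499]
eef_rot: [-0.002, 0.203, 0.979, -0.001]
wrist_force: [-0.6, -0.0, -1.7]
opening: 0.637
grasp_force: 64.0
time_s: 5.78
eef_pos: [0.535, 0.3572, 0.1527]
eef_rot: [-0.0, 0.205, 0.979, -0.0]
wrist_force: [0.4, -0.2, -1.2]
opening: 0.635
grasp_force: 64.0
d [-0.0004  0.0005  0.1277] r [-0.    -0.    -0.002] rows>= 2.043136799752382 0.01241518979923779 t 5.78
```

View pics/s1.png

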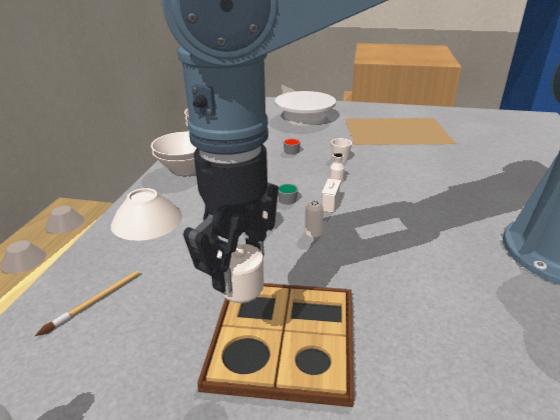

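The pot is held upright above its pocket. Lowering it.

```bash
python3 -m jog '[[0,0,0.04,0,0,0,0],[0,0,0.08,0,0,0,0],[0,0,0.11,0,0,0,0],[0,0,0.12,0,0,0,0],[0,0,0.126,0,0,0,0],[0,0,0.126,0,0,0,0],[0,0,0.126,0,0,0,0]]'
```

```text
time_s: 6.75
eef_pos: [0.5356, 0.3588, 0.0282]
eef_rot: [0.001, 0.204, 0.979, 0.001]
wrist_force: [-0.3, -0.5, -0.7]
opening: 0.636
grasp_force: 64.0
```

```bash
python3 -m jog '[[0,0,0.002,0,0,0,0],[0,0,0.004,0,0,0,0],[0,0,0.004,0,0,0,0]]'
```

```text
time_s: 7.12
eef_pos: [0.5353, 0.3588, 0.0255]
eef_rot: [0.001, 0.204, 0.979, 0.0]
wrist_force: [-4.6, -2.5, 14.4]
opening: 0.636
grasp_force: 65.6
```

Contact on the floor. Releasing.

```bash
python3 -m jog '[[0,0,0,0,0,0,0.8],[0,0,0,0,0,0,0.85],[0,0,0,0,0,0,0.9],[0,0,-0.03,0,0,0,0.9],[0,0,-0.08,0,0,0,0.9],[0,0,-0.13,0,0,0,0.9],[0,0,-0.13,0,0,0,0.9]]'; python3 -c "
from h import *
go(.481,.022,.15,66.5)"
```

```text
time_s: 8.0
eef_pos: [0.5378, 0.3598, 0.1584]
eef_rot: [0.004, 0.204, 0.979, 0.003]
wrist_force: [0.2, 0.4, -0.3]
opening: 0.903
grasp_force: 0.0
d [-0.0828 -0.3324  0.0066] r [ 0.007  0.007 -0.001] rows>= 5.48252184969044 0.05241461007776361 t 8.0
```

```bash
python3 -m jog '[[-0.083,-0.332,0.006,0,0,0,0.9],[-0.083,-0.332,0.006,0,0,0,0.9],[-0.083,-0.332,0.006,0,0,0,0.9],[-0.083,-0.332,0.006,0,0,0,0.9],[-0.083,-0.332,0.006,0,0,0,0.9],[-0.083,-0.332,0.006,0,0,0,0.9],[-0.083,-0.332,0.006,0,0,0,0.9],[-0.083,-0.332,0.006,0,0,0,0.9]]'; python3 -c "
from h import *
go(.481,.022,.018,66.5)
im,d=optics.camera('wrist');cv2.imwrite('pics/w2.png',im)
im,d=optics.camera('top');cv2.imwrite('pics/t2.png',im);p=optics.camera_params('top')
X,cs=comps(im,d,p,.035,.12,(.42,.62,.22,.42))
for c,m in cs: print(c,(X[m].min(0)+X[m].max(0))/2,np.ptp(X[m],0),X[m][:,2].max())"
```

```text
time_s: 9.0
eef_pos: [0.4779, 0.0215, 0.1463]
eef_rot: [-0.001, 0.204, 0.979, 0.0]
wrist_force: [0.2, 0.3, 0.0]
opening: 0.901
grasp_force: 0.0
d [-0.0028  0.0017  0.1282] r [ 0.    -0.001 -0.001] rows>= 2.0526568144875625 0.007475329124080224 t 9.0
[157.1198044  205.21515892] [0.53360913 0.35913981 0.05943824] [0.05586045 0.05488666 0.04831029] 0.08359339083340411
```

View pics/w2.png

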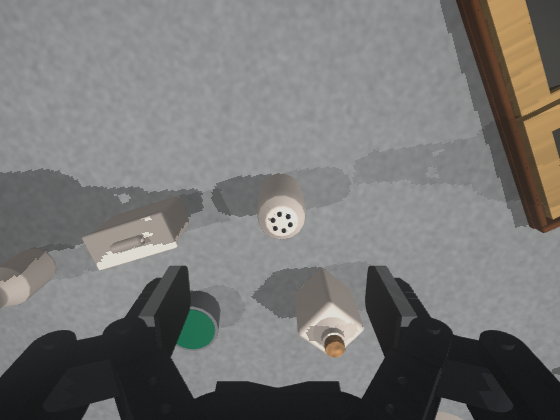

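The shaker (282,217) is centred between the fingers, and the oblong and square are clear. The pot is within 2 mm of its pocket centre. I'll check its seating by comparing lid heights later.

```bash
python3 -m jog '[[-0.003,0.002,0.04,0,0,0,0.9],[-0.003,0.002,0.08,0,0,0,0.9],[-0.003,0.002,0.115,0,0,0,0.9],[-0.003,0.002,0.13,0,0,0,0.9],[-0.003,0.002,0.13,0,0,0,0.9],[-0.003,0.002,0.13,0,0,0,0],[-0.003,0.002,0.13,0,0,0,0],[-0.003,0.002,0.13,0,0,0,0],[-0.003,0.002,0.13,0,0,0,0],[-0.003,0.002,0.13,0,0,0,0]]';python3 -m jog '[[0,0,0,0,0,0,0],[0,0,-0.02,0,0,0,0],[0,0,-0.07,0,0,0,0],[0,0,-0.12,0,0,0,0],[0,0,-0.13,0,0,0,0],[0,0,-0.13,0,0,0,0]]'; python3 -c "
from h import *
go(.4416,.3504,.15,66.5)
p=optics.camera_params('top');im,d2=optics.camera('top');d0=np.load('pics/top0.npy')
for d,b in((d0,(.58,.63,-.26,-.21)),(d2,(.51,.56,.335,.385))):
  X,cs=comps(None,d,p,.035,.12,b);P=X[cs[0][1]];print(np.percentile(P[:,2],[25,50,75,90,98]))"
```

```text
time_s: 10.35
eef_pos: [0.4828, 0.0213, 0.0183]
eef_rot: [0.001, 0.204, 0.979, 0.0]
wrist_force: [-2.0, 0.4, 4.8]
opening: 0.405
grasp_force: 59.2
time_s: 11.1
eef_pos: [0.4819, 0.0214, 0.1473]
eef_rot: [0.001, 0.204, 0.979, -0.0]
wrist_force: [-0.3, -0.1, -1.7]
opening: 0.406
grasp_force: 60.1
d [ 0.1684  0.2855 -0.0029] r [ 0.     0.002 -0.001] rows>= 5.303337743661784 0.009647639764858357 t 11.1
[0.05070838 0.05274743 0.05488649 0.05842424 0.06785648]
[0.06001163 0.06261201 0.06508963 0.06840942 0.07701852]
```

The pot rose 9.7 mm, which matches the pocket floor at about 9.5 mm, so it is seated.

```bash
python3 -m jog '[[0.168,0.286,0,0,0,0,0],[0.168,0.286,0,0,0,0,0],[0.168,0.286,0,0,0,0,0],[0.168,0.286,0,0,0,0,0],[0.168,0.286,0,0,0,0,0],[0.168,0.286,0,0,0,0,0],[0.168,0.286,0,0,0,0,0],[0.168,0.286,0,0,0,0,0],[0.168,0.286,0,0,0,0,0],[0.168,0.286,0,0,0,0,0]]'; python3 -c "
from h import *
go(.4416,.3504,.028,66.5)
im,d=optics.camera('wrist');cv2.imwrite('pics/w3.png',im)"
```

```text
time_s: 12.4
eef_pos: [0.4423, 0.3498, 0.1469]
eef_rot: [0.0, 0.205, 0.979, -0.0]
wrist_force: [-0.4, 0.3, -0.7]
opening: 0.406
grasp_force: 60.4
d [0.0009 0.0003 0.1189] r [-0.     0.    -0.002] rows>= 1.9025495844933484 0.012690694999159658 t 12.4
```

View pics/w3.png

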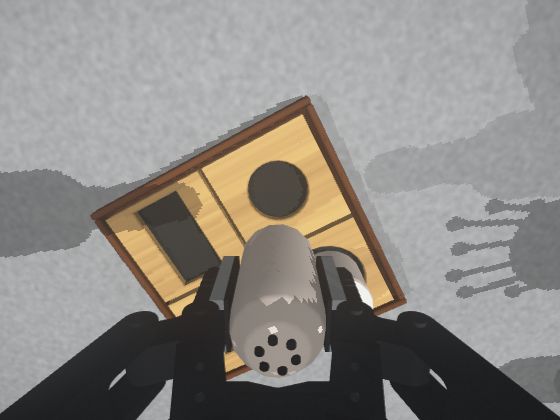

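The wrist view shows the shaker held in line with its pocket (277,190), clear of the pot.

```bash
python3 -m jog '[[0.001,0,0.04,0,0,0,0],[0.001,0,0.08,0,0,0,0],[0.001,0,0.105,0,0,0,0],[0.001,0,0.113,0,0,0,0],[0.001,0,0.116,0,0,0,0],[0.001,0,0.116,0,0,0,0],[0.001,0,0.116,0,0,0,0]]'; python3 -m jog '[[0,0,0.002,0,0,0,0],[0,0,0.004,0,0,0,0],[0,0,0.004,0,0,0,0]]'
```

```text
time_s: 13.32
eef_pos: [0.4418, 0.3516, 0.032]
eef_rot: [0.001, 0.204, 0.979, 0.001]
wrist_force: [-0.6, 0.2, -0.4]
opening: 0.406
grasp_force: 60.4
time_s: 13.7
eef_pos: [0.4414, 0.3515, 0.0284]
eef_rot: [0.0, 0.204, 0.979, 0.0]
wrist_force: [-4.0, -2.3, 11.5]
opening: 0.408
grasp_force: 61.5
```

Floor contact at the expected height. I'll release and go to the oblong with the finger line at -5.6°.

```bash
python3 -m jog '[[0,0,0,0,0,0,0.5],[0,0,0,0,0,0,0.6],[0,0,0,0,0,0,0.65],[0,0,-0.03,0,0,0,0.65],[0,0,-0.08,0,0,0,0.65],[0,0,-0.125,0,0,0,0.65],[0,0,-0.125,0,0,0,0.65]]'; python3 -c "
from h import *
go(.4594,-.092,.15,-5.6)"
```

```text
time_s: 14.58
eef_pos: [0.4436, 0.3526, 0.1562]
eef_rot: [0.003, 0.204, 0.979, 0.003]
wrist_force: [0.3, 0.2, -0.3]
opening: 0.649
grasp_force: 0.0
d [-0.1919 -0.4014  0.0047] r [9.000e-03 1.000e-03 1.258e+00] rows>= 7.1191558461060165 6.69095825454081 t 14.57
```

```bash
python3 -m jog '[[-0.192,-0.401,0.004,0,0,1.258,0.75],[-0.192,-0.401,0.004,0,0,1.258,0.75],[-0.192,-0.401,0.004,0,0,1.258,0.75],[-0.192,-0.401,0.004,0,0,1.258,0.75],[-0.192,-0.401,0.004,0,0,1.258,0.75],[-0.192,-0.401,0.004,0,0,1.258,0.75],[-0.192,-0.401,0.004,0,0,1.258,0.75],[-0.192,-0.401,0.004,0,0,1.258,0.75],[-0.192,-0.401,0.004,0,0,1.258,0.75],[-0.192,-0.401,0.004,0,0,1.258,0.75]]'; python3 -m jog '[[0,0,0,0,0,0,0.75],[0,0,0,0,0,0,0.75]]'; python3 -c "
from h import *
go(.4594,-.092,.014,-5.6)
im,d=optics.camera('wrist');cv2.imwrite('pics/w4.png',im)
im,d=optics.camera('top');p=optics.camera_params('top')
for b in ((.41,.485,.32,.385),):
  X,cs=comps(im,d,p,.035,.12,b)
  for c,m in cs: print(c,(X[m].min(0)+X[m].max(0))/2,np.ptp(X[m],0),np.percentile(X[m][:,2],[50,90,98]))
p=optics.camera_params('top');d=np.load('pics/top0.npy');X,cs=comps(im,d,p,.035,.12,(.45,.51,0,.05));print(np.percentile(X[cs[0][1]][:,2],[50,90,98]))"
```

```text
time_s: 15.82
eef_pos: [0.4564, -0.0915, 0.1472]
eef_rot: [-0.001, 0.74, 0.672, -0.0]
wrist_force: [-0.4, -0.9, -0.7]
opening: 0.75
grasp_force: 0.0
time_s: 16.08
eef_pos: [0.4569, -0.0921, 0.1478]
eef_rot: [0.0, 0.74, 0.672, 0.0]
wrist_force: [0.4, 0.9, 0.9]
opening: 0.752
grasp_force: 0.0
d [0.0003 0.0024 0.1338] r [ 0.    -0.     0.002] rows>= 2.1415699784059417 0.008933835479109647 t 16.07
[158.64583333 240.51041667] [0.44044507 0.34976174 0.06053791] [0.03425027 0.03221189 0.04767762] [0.07393702 0.08086256 0.08292972]
[0.06615235 0.07161844 0.07302278]
```

View pics/w4.png

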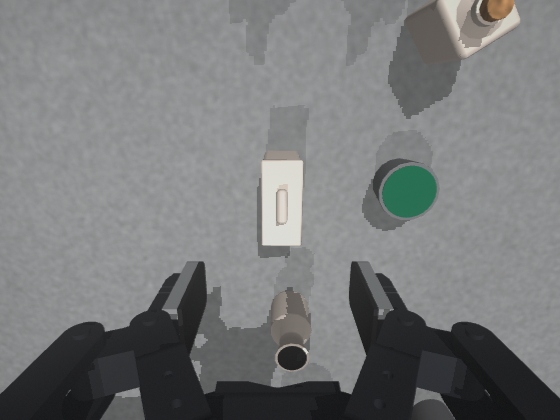

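The shaker is seated: it rose about 9 mm and is 1–2 mm off centre. The oblong (282,203) is aligned and centred between the fingers, with the jar and vase clear.

```bash
python3 -m jog '[[0,0.002,0.04,0,0,0,0.75],[0,0.002,0.08,0,0,0,0.75],[0,0.002,0.115,0,0,0,0.75],[0,0.002,0.134,0,0,0,0.75],[0,0.002,0.134,0,0,0,0.75],[0,0.002,0.134,0,0,0,0],[0,0.002,0.134,0,0,0,0],[0,0.002,0.134,0,0,0,0],[0,0.002,0.134,0,0,0,0],[0,0.002,0.134,0,0,0,0]]';python3 -m jog '[[0,0,0,0,0,0,0],[0,0,-0.02,0,0,0,0],[0,0,-0.07,0,0,0,0],[0,0,-0.12,0,0,0,0],[0,0,-0.135,0,0,0,0],[0,0,-0.135,0,0,0,0]]'; python3 -c "
from h import *
go(.4486,.2564,.15,-85.6)"
```

```text
time_s: 17.42
eef_pos: [0.46, -0.0938, 0.0152]
eef_rot: [0.001, 0.741, 0.672, 0.0]
wrist_force: [-0.3, 0.7, 7.4]
opening: 0.319
grasp_force: 60.0
time_s: 18.18
eef_pos: [0.4592, -0.0935, 0.1495]
eef_rot: [0.001, 0.741, 0.672, 0.0]
wrist_force: [0.8, -0.4, -1.0]
opening: 0.317
grasp_force: 59.4
d [ 0.3472 -0.0448 -0.0009] r [ 2.000e-03 -1.000e-03  1.396e+00] rows>= 5.600737536084648 7.425819632742971 t 18.18
```

```bash
python3 -m jog '[[0.347,-0.045,0,0,0,1.396,0],[0.347,-0.045,0,0,0,1.396,0],[0.347,-0.045,0,0,0,1.396,0],[0.347,-0.045,0,0,0,1.396,0],[0.347,-0.045,0,0,0,1.396,0],[0.347,-0.045,0,0,0,1.396,0],[0.347,-0.045,0,0,0,1.396,0],[0.347,-0.045,0,0,0,1.396,0],[0.347,-0.045,0,0,0,1.396,0],[0.347,-0.045,0,0,0,1.396,0]]'; python3 -m jog '[[0,0,0,0,0,0,0],[0,0,0,0,0,0,0],[0,0,0,0,0,0,0]]'; python3 -c "
from h import *
go(.4486,.2564,.024,-85.6)
im,d=optics.camera('wrist');cv2.imwrite('pics/w5.png',im)"
```

```text
time_s: 19.42
eef_pos: [0.4464, 0.2561, 0.1463]
eef_rot: [0.001, 0.999, 0.039, -0.002]
wrist_force: [-0.0, 0.2, -0.7]
opening: 0.32
grasp_force: 59.4
time_s: 19.8
eef_pos: [0.448, 0.2563, 0.1487]
eef_rot: [0.0, 0.999, 0.038, -0.0]
wrist_force: [-0.4, 0.3, -0.3]
opening: 0.317
grasp_force: 59.4
d [ 6.000e-04 -1.000e-04  1.247e-01] r [0. 0. 0.] rows>= 1.9955189380651701 0.0007589219830422516 t 19.8
```

View pics/w5.png

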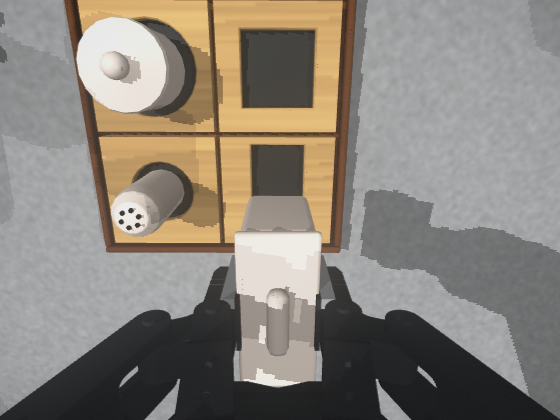

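The oblong is parallel to its pocket (278,170), and the pot and shaker stand in their pockets. Lowering it.

```bash
python3 -m jog '[[0.001,0,0.04,0,0,0,0],[0.001,0,0.08,0,0,0,0],[0.001,0,0.11,0,0,0,0],[0.001,0,0.118,0,0,0,0],[0.001,0,0.121,0,0,0,0],[0.001,0,0.121,0,0,0,0],[0.001,0,0.121,0,0,0,0]]'; python3 -m jog '[[0,0,0.002,0,0,0,0],[0,0,0.004,0,0,0,0],[0,0,0.004,0,0,0,0]]'
```

```text
time_s: 20.72
eef_pos: [0.45, 0.2568, 0.029]
eef_rot: [-0.0, 0.999, 0.038, 0.001]
wrist_force: [-0.4, -0.3, -1.1]
opening: 0.318
grasp_force: 59.5
time_s: 21.1
eef_pos: [0.4495, 0.2567, 0.0251]
eef_rot: [-0.0, 0.999, 0.038, 0.0]
wrist_force: [-3.4, -0.9, 11.4]
opening: 0.317
grasp_force: 61.1
```

```bash
python3 -m jog '[[0,0,0,0,0,0,0.42],[0,0,0,0,0,0,0.5],[0,0,0,0,0,0,0.55],[0,0,-0.03,0,0,0,0.55],[0,0,-0.08,0,0,0,0.55],[0,0,-0.125,0,0,0,0.55],[0,0,-0.125,0,0,0,0.55]]'; python3 -c "
from h import *
go(.5876,.0206,.15,-63.2)"
```

```text
time_s: 21.98
eef_pos: [0.4518, 0.2574, 0.1529]
eef_rot: [-0.001, 0.999, 0.038, 0.004]
wrist_force: [-0.4, -0.2, -0.5]
opening: 0.553
grasp_force: 0.0
d [0.1171 0.2466 0.0034] r [-0.    -0.008 -0.391] rows>= 4.3679510985187795 2.079330214577882 t 21.98
```

```bash
python3 -m jog '[[0.117,0.247,0,0,0,-0.391,0.8],[0.117,0.247,0,0,0,-0.391,0.8],[0.117,0.247,0,0,0,-0.391,0.8],[0.117,0.247,0,0,0,-0.391,0.8],[0.117,0.247,0,0,0,-0.391,0.8],[0.117,0.247,0,0,0,-0.391,0.8],[0.117,0.247,0,0,0,-0.391,0.8],[0.117,0.247,0,0,0,-0.391,0.8]]'; python3 -c "
from h import *
go(.5876,.0206,.016,-63.2)
im,d=optics.camera('wrist');cv2.imwrite('pics/w6.png',im)
im,d=optics.camera('top');p=optics.camera_params('top')
for b in ((.405,.495,.22,.29),):
  X,cs=comps(im,d,p,.035,.12,b)
  for c,m in cs: print(c,cv2.minAreaRect(X[m][:,:2].astype(np.float32)),np.percentile(X[m][:,2],[50,90,98]))
d=np.load('pics/top0.npy');X,cs=comps(im,d,p,.035,.12,(.42,.5,-.15,-.03));print(np.percentile(X[cs[0][1]][:,2],[50,90,98]))"
```

```text
time_s: 22.98
eef_pos: [0.5837, 0.0205, 0.1482]
eef_rot: [-0.0, 0.973, 0.232, -0.001]
wrist_force: [-0.2, 0.2, -0.3]
opening: 0.797
grasp_force: 0.0
d [0.0036 0.0018 0.1322] r [-0.001  0.001  0.001] rows>= 2.1165834110420647 0.010515498945021098 t 22.98
[195.42901235 236.5308642 ] ((0.4506877362728119, 0.25714558362960815), (0.06619403511285782, 0.03087567165493965), 5.31589937210083) [0.05943124 0.06413005 0.06807348]
[0.04971241 0.05462533 0.05820887]
```

View pics/w6.png

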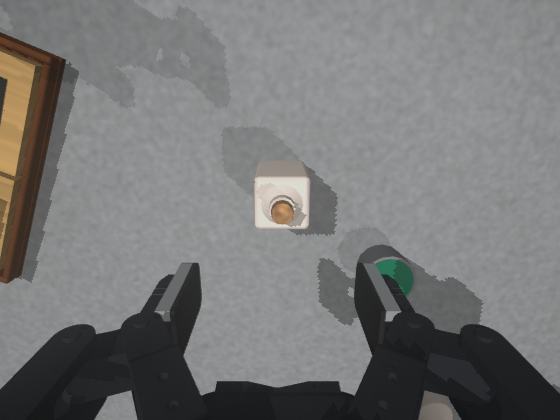

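The oblong is seated: it rose 9.7 mm and is 2 mm off centre. The bottle (282,203) is square to the fingers and centred.

```bash
python3 -m jog '[[0.003,0.002,0.04,0,0,0,0.8],[0.003,0.002,0.08,0,0,0,0.8],[0.003,0.002,0.115,0,0,0,0.8],[0.003,0.002,0.13,0,0,0,0.8],[0.003,0.002,0.13,0,0,0,0.8],[0.003,0.002,0.13,0,0,0,0],[0.003,0.002,0.13,0,0,0,0],[0.003,0.002,0.13,0,0,0,0],[0.003,0.002,0.13,0,0,0,0],[0.003,0.002,0.13,0,0,0,0]]';python3 -m jog '[[0,0,0,0,0,0,0],[0,0,-0.02,0,0,0,0],[0,0,-0.07,0,0,0,0],[0,0,-0.12,0,0,0,0],[0,0,-0.135,0,0,0,0],[0,0,-0.135,0,0,0,0]]'; python3 -c "
from h import *
go(.5425,.2645,.15,-85.6)"
```

```text
time_s: 24.32
eef_pos: [0.5898, 0.0187, 0.0208]
eef_rot: [0.001, 0.973, 0.232, 0.002]
wrist_force: [0.1, 0.4, 6.6]
opening: 0.456
grasp_force: 61.1
time_s: 25.08
eef_pos: [0.5887, 0.0187, 0.1551]
eef_rot: [0.001, 0.973, 0.232, 0.001]
wrist_force: [-0.1, 0.4, -1.9]
opening: 0.458
grasp_force: 60.8
d [ 0.0696 -0.2403  0.0049] r [ 0.001 -0.002  0.391] rows>= 4.003174883735812 2.0797243823307174 t 25.07
```

```bash
python3 -m jog '[[0.07,-0.24,0,0,0,0.391,0],[0.07,-0.24,0,0,0,0.391,0],[0.07,-0.24,0,0,0,0.391,0],[0.07,-0.24,0,0,0,0.391,0],[0.07,-0.24,0,0,0,0.391,0],[0.07,-0.24,0,0,0,0.391,0],[0.07,-0.24,0,0,0,0.391,0],[0.07,-0.24,0,0,0,0.391,0],[0.07,-0.24,0,0,0,0.391,0]]'; python3 -c "
from h import *
go(.5425,.2645,.030,-85.6)
im,d=optics.camera('wrist');cv2.imwrite('pics/w7.png',im)"
```

```text
time_s: 26.2
eef_pos: [0.5428, 0.2635, 0.1538]
eef_rot: [0.0, 0.999, 0.038, 0.0]
wrist_force: [-0.6, 0.1, -1.6]
opening: 0.463
grasp_force: 61.2
d [-0.0003 -0.001   0.1238] r [ 0.    -0.    -0.002] rows>= 1.981443947899878 0.009071486858571851 t 26.2
```

View pics/w7.png

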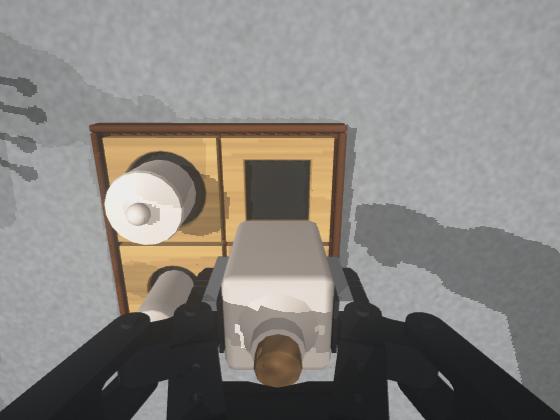

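The bottle is aligned with its pocket (278,190). Lowering it.

```bash
python3 -m jog '[[0,-0.001,0.04,0,0,0,0],[0,-0.001,0.08,0,0,0,0],[0,-0.001,0.11,0,0,0,0],[0,-0.001,0.117,0,0,0,0],[0,-0.001,0.12,0,0,0,0],[0,-0.001,0.12,0,0,0,0],[0,-0.001,0.12,0,0,0,0]]'; python3 -m jog '[[0,0,0.002,0,0,0,0],[0,0,0.004,0,0,0,0],[0,0,0.004,0,0,0,0]]'
```

```text
time_s: 27.12
eef_pos: [0.5433, 0.2659, 0.0352]
eef_rot: [-0.0, 0.999, 0.038, 0.001]
wrist_force: [0.9, -0.4, -1.7]
opening: 0.461
grasp_force: 61.2
time_s: 27.5
eef_pos: [0.5427, 0.2657, 0.0308]
eef_rot: [-0.0, 0.999, 0.038, 0.0]
wrist_force: [-2.3, 0.1, 5.7]
opening: 0.464
grasp_force: 61.9
```

```bash
python3 -m jog '[[0,0,0.001,0,0,0,0],[0,0,0,0,0,0,0.56],[0,0,0,0,0,0,0.62],[0,0,0,0,0,0,0.65],[0,0,-0.03,0,0,0,0.65],[0,0,-0.08,0,0,0,0.65],[0,0,-0.14,0,0,0,0.65],[0,0,-0.14,0,0,0,0.65]]'; python3 -m jog '[[-0.06,0,-0.02,0,0,0,0.65],[-0.12,0,-0.02,0,0,0,0.65],[-0.16,0,-0.02,0,0,0,0.65],[-0.2,0.2,-0.02,0,0,0,0.65],[-0.2,0.2,-0.02,0,0,0,0.65],[-0.2,0.2,-0.02,0,0,0,0.65],[-0.2,0.2,-0.02,0,0,0,0.65],[-0.2,0.2,-0.02,0,0,0,0.65]]'
python3 - <<'E'
from h import *
im,d=optics.camera('top');cv2.imwrite('pics/t9.png',im[130:290,120:470].repeat(2,0).repeat(2,1));p=optics.camera_params('top')
im2,_=optics.camera('side');cv2.imwrite('pics/s9.png',im2)
for n,b in (("pot",(.49,.58,.315,.4)),("sh",(.40,.48,.32,.385)),("ob",(.405,.495,.22,.29)),("sq",(.505,.58,.225,.3)),("cup",(.41,.5,-.39,-.3)),("vase",(.41,.5,-.24,-.17))):
  X,cs=comps(im,d,p,.035 if b[2]>0 else .022,.12,b)
  for c,m in cs: print(n,cv2.minAreaRect(X[m][:,:2].astype(np.float32)),np.percentile(X[m][:,2],[50,90,98]))
X,cs=comps(im,np.load('pics/top0.npy'),p,.035,.12,(.55,.63,-.02,.06));print(np.percentile(X[cs[0][1]][:,2],[50,90,98]))
E
```

```text
time_s: 28.5
eef_pos: [0.5461, 0.2667, 0.1761]
eef_rot: [-0.001, 0.999, 0.038, 0.005]
wrist_force: [0.7, 0.9, -0.1]
opening: 0.649
grasp_force: 0.0
time_s: 29.5
eef_pos: [0.3579, 0.0498, 0.1892]
eef_rot: [-0.0, 0.999, 0.037, -0.0]
wrist_force: [-0.1, 0.2, 0.7]
opening: 0.653
grasp_force: 0.0
pot ((0.5331926941871643, 0.3593362867832184), (0.05549156665802002, 0.0556042417883873), 59.30843734741211) [0.06192747 0.06705916 0.07779213]
sh ((0.4399358928203583, 0.3498072624206543), (0.03400665521621704, 0.03207027539610863), 2.9284417629241943) [0.07393368 0.08114479 0.08340738]
ob ((0.4506606161594391, 0.25727158784866333), (0.06584884971380234, 0.030158715322613716), 4.2119035720825195) [0.05953531 0.06362594 0.06770062]
sq ((0.5410968065261841, 0.26565301418304443), (0.0418415404856205, 0.040495820343494415), 5.697059154510498) [0.06917225 0.08209916 0.09031284]
cup ((0.4575570225715637, -0.34194448590278625), (0.05362894386053085, 0.053810156881809235), 60.7952880859375) [0.04246187 0.04911123 0.05106627]
vase ((0.4567207992076874, -0.2082829773426056), (0.03035932593047619, 0.03413347154855728), 88.87744140625) [0.0652393  0.07094656 0.0735736 ]
[0.0595879  0.07279416 0.08160433]
```

View pics/s9.png

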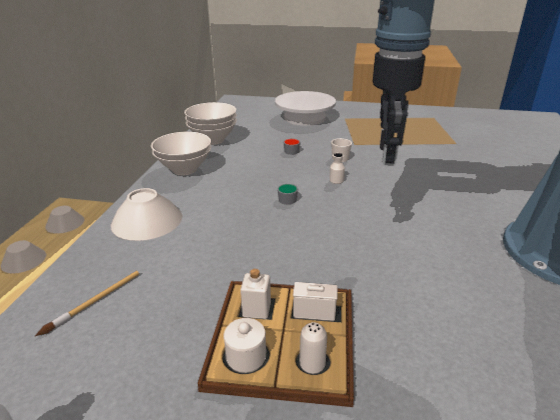

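The side view shows all four pieces upright in their pockets: bottle (257,297), oblong (315,301), pot (245,345) and shaker (313,347). All are about 9.5 mm higher than on the table and within about 3 mm of centre. The cup and vase have not moved, and the arm is clear.

```bash
python3 -c "
from bench import workorder
print(workorder.hand_in())"
```

```text
the job is handed in; nothing more can be done
None
```

The job is handed in at about 30 s: pot, shaker, toothpick box and oil bottle measured upright on their pocket floors within about 3 mm of centre, cup and vase unmoved; no verdict was returned.

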